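Hold the inspection flap open at the gauge mark

TASK

With the inspection box's flap still shut, fold the white angle gauge on the box's left side up until it stands upright against its stop. Then lift the glazed flap by its black handle until it lies parallel to the red pointer on the gauge, ready for the samples inside to be looked at, and finish while still holding it steady at that angle, since it falls shut when let go. Do not disturb the things standing round the box.

Things in the scene. Friction and masses are not known exactly. Their poses are not given: they have to be found in the camera images.
- inspection_box: grey open box, 180 mm deep (its x), 200 mm wide (its y), 90 mm tall, fixed to the worktop, closed by the glazed flap, samples inside. Origin at the centre of its underside; x points away from the robot (turned by the box's yaw), y to its left, z up. Flap hinge line: along box y through (86, 0, 96) mm. Gauge hinge line: along box x at y = 106 mm, z = 96 mm.
- flap (a joint): angle of the white-framed, glazed top flap (178 x 200 x 8 mm, about 0.3 kg), hinged at the far edge of the box: 0 = shut and level, grows as its near edge is lifted, up to 1.35 rad. Nothing props it: it falls shut when let go.
- flap_handle (a point): centre of the flap's black handle: a crossbar along box y with round ends, 46 mm long, 18 mm thick, on a 12 mm stem. From the hinge middle: 163 mm towards the robot, 20 mm right, 36 mm above the flap's mid-plane (32 above its top). Gripped across its ends, it swivels in the fingers as the flap swings. Axes turn with the flap: x towards the hinge, y along the bar, z square to the flap.
- flap_hinge (a point): middle of the flap's hinge line, in the flap's mid-plane; axes as for flap_handle
- gauge (a joint): fold angle of the gauge, a white 105 x 87 x 6 mm plate hinged on the box's left side along box x: 0 = sticking out level to the left, 1.571 rad = upright against its stop. It starts leaning outwards part-way. The hinge is stiff (about 0.1 N m friction, one or two newtons at the free edge): it stays where it is left.
- gauge_edge (a point): middle of the gauge's free edge, 90 mm from its hinge line, 50 mm nearer the robot than the flap hinge line (36 mm beyond the box's centre). Axes turn with the gauge: x parallel to box x (its hinge line), y from hinge to free edge, z square to the plate on the marked side, which faces the flap when upright.
- pointer (a joint): angle of the red pointer on the gauge, preset between 0.5 and 0.95 rad and held tight; leave it. It shows the flap angle wanted: with the gauge upright, the flap lies parallel to the pointer when joint flap equals joint pointer (0 = along the shut flap).
- pointer_tip (a point): broad end of the red pointer, 90 mm from its pivot (the pivot lies on the flap's hinge line). x runs from the tip to the pivot, z square to the gauge plate.
- cup_dark: screw-lid cup of dark red beans with a red lid, 62 mm wide, 73 mm tall; origin at the centre of its underside; leave alone
- cup_pale: screw-lid cup of pale beans with a red lid, 62 mm wide, 73 mm tall; origin at the centre of its underside; leave alone
- apple: red apple, about 75 mm; origin under its centre; leave alone
- bottle_blue: white bottle with a blue cap, 56 mm wide, 101 mm tall; origin at the centre of its underside; leave alone
- bench_timer: white bench timer with three keys, 66 x 66 x 19 mm; origin at the centre of its underside; leave alone
- pear: brown pear, 52 mm wide, 76 mm tall; origin under its centre; leave alone

How it is judged:
By the outcome, as a careful person would: the job done as asked, in the order asked, and still so for the second after the job is handed in, while the arm keeps its last pose, push and grip.
It also fails if it takes over 54 s, if anything falls off the work surface, if the arm or the gripper's body presses on something with over 40 N, if the wrist force passes 120 N, or if a joint passes its speed limit or range.

ROBOT

A 7-joint arm with a two-finger parallel gripper is mounted at the origin on a cart in front of the work surface, level with it; the furniture and walls round the work are solid. World frame = base frame: x ahead of the robot, y to its left, z up, the work surface at z = 0. Lengths are in m, angles in rad, forces in N, time in s.
With the tool pointing down it reaches from about 0.425 to 0.925 m from the base axis. Payload 6.8 kg.
Tool frame: the origin (TCP) lies between the finger pads; the fingertips stand r.tip_extent ahead of it and the grasp point (between the pads) lies 5 mm behind it (r.tip_extent is the distance from the TCP to the fingertips, in m); y points along the fingers, x is the direction in which the jaws open and shut, and the axes are right-handed (so a half turn about y gives the same grasp; the last joint's range is limited). The gripper opens to 85 mm and grips with 20 to 120 N. Pads are 22 mm wide; open, the fingers measure 114 mm over their backs; the gripper's body (76 mm by 85 mm) begins 54 mm behind the grasp point. The pads swing forward as they close: fully open they stand 13 mm farther back than shut.
Start: joints at [-1.432, 0.477, 0.022, 1.555, -0.011, 1.109, -0.083], TCP at [0.165, 0.655, 0.224] pointing down, gripper open.
Joint ranges: [-2.96, 2.96], [-0.34, 2.1], [-1.41, 1.46], [0.24, 2.44], [-1.37, 4.51], [0.17, 1.92], [-2.96, 2.96]. Speed limits (rad/s): [2.39, 2.39, 3.14, 3.14, 3.14, 3.14, 3.14].

INTERFACE

Orientations are given as a rotation vector (axis times angle).
In Python, from bench import r gives the robot as it stands.
- The arm moves only by the tool send_rows, never from a script. Its argument "plan" is a list of rows, each a list of 5 numbers: the shift along the tool's x, y, z in cm, then the turn about the tool's y in degrees, then the opening, from 0 (shut) to 1 (fully open). In form: [[dx, dy, dz, spin, grip], ...]. A call has 1 to 12 rows; each row shifts and turns the commanded pose from where the row before left it, along the tool's axes as they then stand; what a row does not reach is not made up. A row lasts 1/8 s, in which the tool goes at most 62.5 mm and 10.7 degrees, less where a joint would pass 70% of its speed; a pose out of reach is approached as far as the arm can. A call is refused whole if a number of a shift passes 6.25 or a number of a turn 10.7, either way. A call with a gripper value outside its range is refused whole. The fingers move at their own pace and stop on an object; "force" is the grip in N (left out, the last holds). Time passes only in rows, so rows that do not move let the fingers close. It gives the time, the measured TCP pose, the force and the opening at its end, in the units of the state.
- r.get_obs(): the state, without advancing time (a new reading comes with each control period).
- r.grab_frame(name): name is "scene" or "top"; returns a dict with "image" (400x640x3 uint8, red, green, blue), "camera_matrix" (3x3 intrinsics, pixels), "cam_to_world" (4x4, takes a point from camera to world coordinates). Camera axes: x right, y down, z forward; pixel columns grow to the right and rows downward; lengths in m; the calibration is good to about 2 mm. A picture is of the moment at which its call begins. There is no depth.
- r.hand_in(): hands the job in, once; it reports no verdict.
Trained networks look in the newest picture that a camera, given by its name, has taken for a name from the list of things; names that differ only in an ending like _2 or _b are one class to them, and where a whole thing is asked for, a point or a joint stands for the part that bears it (a point fixed in the world has none). Each returns a list of dicts, best first, with "p" (0 to 1); they miss things now and then, are a little off and sometimes report something else, mostly with a low value. They report only what shows in the picture. A call takes as long as a camera call.
- r.recognise(camera, target): "rect" ([left, top, right, bottom] in pixels, round what is visible of it).
The state is a dict: "clock": time; "joints": joint angles; "qvel": joint speeds; "tau": joint torques, N m; "tcp_pos": TCP position; "orientation": TCP orientation; "contact_force": force on the tool from outside, world axes, zero at the start; "moment": the same for the moment, N m; "grip_width": finger opening in m.
Only numpy, scipy, OpenCV 4.12 (cv2) and the standard library are available. Lean on these libraries where they do the work, as an engineer would, in place of code of your own. Each camera call takes 0.05 s, during which the arm holds its last target.

## Working session

There is one attempt and no reset: what is moved stays moved. The work goes in short steps, Python scripts to look and compute and a tool call to move; the robot and the scene stay as the last step left them, time stands still between calls to the robot, and variables do not carry over. Pictures are saved under pics/ and viewed, and the job is handed in when it is done.

Besides the shell and the picture viewer there is one more tool, called after ">>>" by a JSON object that holds its "fn" and its "kwargs", one argument or row to a line. send_rows: Moves the arm, as the interface text tells. Its arguments: {"type":"object","properties":{"plan":{"type":"array","items":{"type":"array","items":{"type":"number"}}},"force":{"type":"number"}},"required":["plan"]}

```bash
mkdir -p pics; ls; python3 - <<'E'
from bench import r
import cv2,numpy as np
np.set_printoptions(precision=4,suppress=True)
o=r.get_obs();print(o);print(r.tip_extent)
for n in("scene","top"):
    f=r.grab_frame(n);cv2.imwrite(f"pics/{n}0.png",f["image"][:,:,::-1]);print(f["camera_matrix"],f["cam_to_world"])
    for t in "inspection_box flap flap_handle flap_hinge gauge gauge_edge pointer pointer_tip cup_dark cup_pale apple bottle_blue bench_timer pear".split():
        print(n,t,[(np.round(d["rect"]).tolist(),round(d["p"],2)) for d in r.recognise(n,t)[:2]])
E
```

```text
pics
{'clock': 0.0, 'joints': array([-1.4321,  0.4778,  0.0223,  1.5564, -0.0115,  1.1093, -0.0831]), 'qvel': array([-0.0006, -0.0001,  0.0012, -0.0003, -0.0002, -0.0013,  0.0004]), 'tau': array([  0.0019, -59.6445,   1.6082, -28.1185,   0.0123,   0.0094,
         0.    ]), 'tcp_pos': array([0.1648, 0.654 , 0.2229]), 'orientation': array([-1.3172, -1.0245,  1.0268]), 'contact_force': array([ 0.4967,  0.6062, -0.0055]), 'moment': array([-0.0156,  0.0471,  0.0224]), 'grip_width': 0.0855883588329716}
0.014
[[511.4032   0.     316.4685]
 [  0.     511.4032 200.0971]
 [  0.       0.       1.    ]] [[ 0.5541 -0.5858  0.5914 -0.3402]
 [-0.8324 -0.3971  0.3866 -0.5549]
 [ 0.0084 -0.7065 -0.7077  1.2209]
 [ 0.      0.      0.      1.    ]]
scene inspection_box [([238.0, 154.0, 323.0, 256.0], 0.84)]
scene flap [([242.0, 177.0, 321.0, 231.0], 0.59), ([235.0, 154.0, 323.0, 255.0], 0.39)]
scene flap_handle [([240.0, 179.0, 324.0, 235.0], 0.68)]
scene flap_hinge [([243.0, 174.0, 323.0, 233.0], 0.64)]
scene gauge [([232.0, 158.0, 269.0, 190.0], 0.75)]
scene gauge_edge [([234.0, 157.0, 273.0, 192.0]
[... 1161 characters left out ...]
[([233.0, 189.0, 262.0, 220.0], 0.97)]
top gauge_edge [([234.0, 186.0, 263.0, 221.0], 0.98), ([259.0, 178.0, 326.0, 238.0], 0.37)]
top pointer [([241.0, 186.0, 260.0, 206.0], 0.48), ([234.0, 172.0, 329.0, 240.0], 0.21)]
top pointer_tip []
top cup_dark [([261.0, 175.0, 327.0, 237.0], 0.72), ([384.0, 234.0, 401.0, 248.0], 0.54)]
top cup_pale [([412.0, 200.0, 431.0, 217.0], 0.77), ([173.0, 222.0, 195.0, 245.0], 0.55)]
top apple [([197.0, 183.0, 222.0, 204.0], 0.94)]
top bottle_blue [([282.0, 128.0, 300.0, 146.0], 0.77), ([173.0, 224.0, 199.0, 244.0], 0.48)]
top bench_timer [([171.0, 223.0, 195.0, 246.0], 0.68)]
top pear [([428.0, 241.0, 439.0, 257.0], 0.7), ([244.0, 185.0, 259.0, 203.0], 0.15)]
```

```bash
python3 - <<'E'
import cv2
a=cv2.imread("pics/top0.png");s=cv2.imread("pics/scene0.png")
cv2.imwrite("pics/t1.png",cv2.resize(a[115:265,160:360],None,fx=4,fy=4,interpolation=3))
cv2.imwrite("pics/s1.png",cv2.resize(s[140:270,200:360],None,fx=4.5,fy=4.5,interpolation=3))
E
```

```text
(no output)
```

View pics/top0.png

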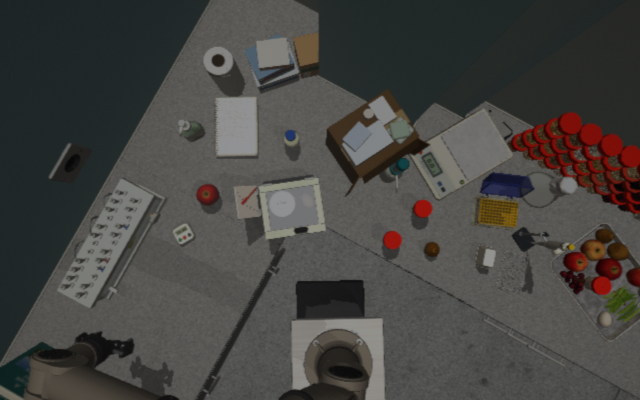

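View pics/scene0.png

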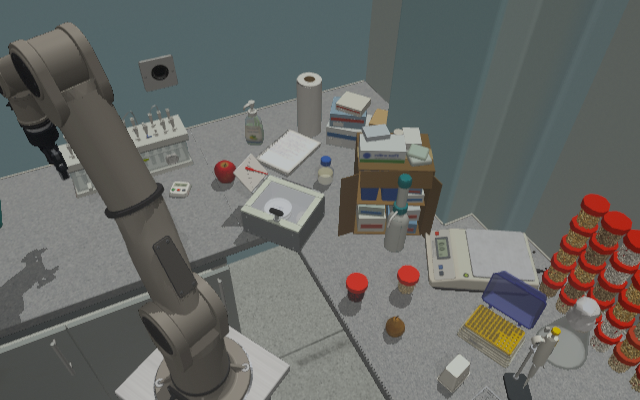

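View pics/t1.png

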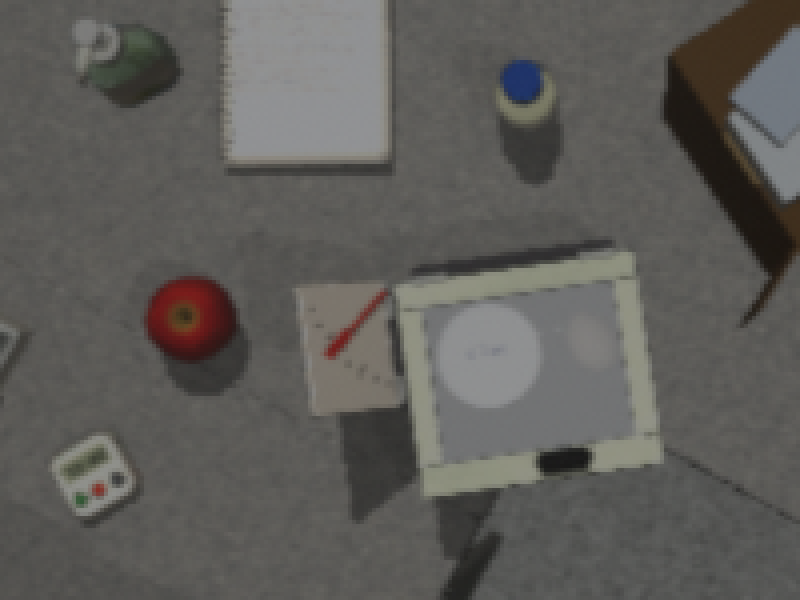

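View pics/s1.png

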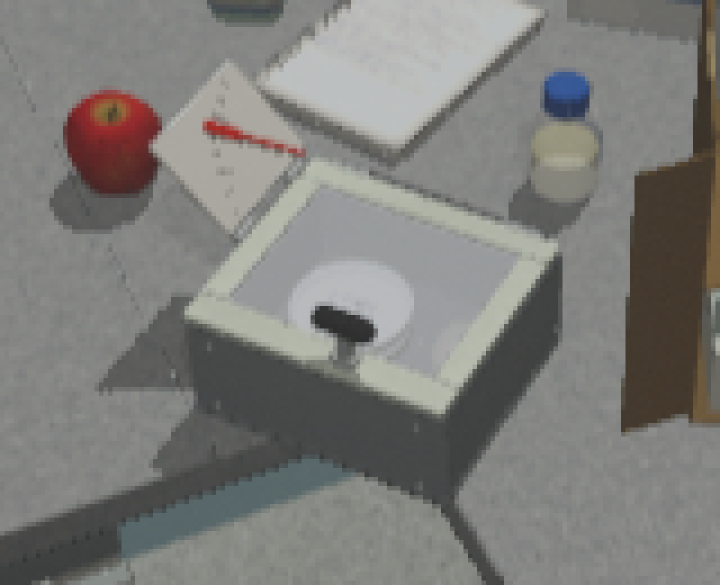

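The images show the box just left of centre, with the gauge leaning outwards on its left and the apple about 60 mm beyond it. The black handle is at about top (301, 230) and scene (276, 212). Next I'll fit the box pose, gauge angle and pointer angle to the corner pixels.

```bash
cat > h.py <<'E'
import numpy as np,cv2
from scipy.optimize import least_squares
from scipy.spatial.transform import Rotation as R
np.set_printoptions(precision=4,suppress=True)
K={"scene":np.array([[511.4032,0,316.4685],[0,511.4032,200.0971],[0,0,1]]),"top":np.array([[444.2559,0,318.0838],[0,444.2559,193.3412],[0,0,1]])}
def setup():
    from bench import r
    T={}
    for n in K: T[n]=r.grab_frame(n)["cam_to_world"]
    return r,T
def proj(n,T,P):
    P=np.atleast_2d(P);c=(P-T[n][:3,3])@T[n][:3,:3]
    u=c@K[n].T;return u[:,:2]/u[:,2:]
def b2w(b,P):
    c,s=np.cos(b[2]),np.sin(b[2]);P=np.atleast_2d(P)
    return np.c_[b[0]+c*P[:,0]-s*P[:,1],b[1]+s*P[:,0]+c*P[:,1],P[:,2]]
def flapP(f,d,y,h): # d towards robot from hinge, h above midplane
    return [.086-d*np.cos(f)+h*np.sin(f)*1.0,y,.096+d*np.sin(f)+h*np.cos(f)]
def gaugeP(g,x,u): return [x,.106+u*np.cos(g),.096+u*np.sin(g)]
E
cat > fit.py <<'E'
from h import *
import pickle
r,T=setup();pickle.dump(T,open("T.pkl","wb"))
top=lambda L:(np.array(L)+.5)/4-.5+[160,115]
sc=lambda L:(np.array(L)+.5)/4.5-.5+[200,140]
tf=top([[397,287],[633,254],[662,461],[423,495]]); sf=sc([[312,158],[558,242],[446,412],[186,312]])
tg=top([[296,288],[312,414],[403,405]]); sg=sc([[228,60],[155,145],[237,235]])
tp=top([[332,352],[390,290]]); sp=sc([[207,127],[303,152]])
th=top([[564,460]]);sh=sc([[343,324]])
def model(v,n):
    b=v[:3];g,p,e=v[3:6]
    F=[[.086+e,.1,.1],[.086+e,-.1,.1],[.086+e-.178,-.1,.1],[.086+e-.178,.1,.1]]
    G=[gaugeP(g,.0885,.09),gaugeP(g,-.0165,.09),gaugeP(g,-.0165,.003)]
    Pp=[gaugeP(g,.086-.09*np.cos(p),.09*np.sin(p)),gaugeP(g,.086,0)]
    H=[[.086-.163,-.02,.132]]
    return proj(n,T,b2w(b,F+G+Pp+H))
obs={"top":np.r_[tf,tg,tp,th],"scene":np.r_[sf,sg,sp,sh]}
fun=lambda v:np.r_[(model(v,"top")-obs["top"]).ravel(),(model(v,"scene")-obs["scene"]).ravel(),(v[5])*200]
s=least_squares(fun,[.5,.1,.1,.7,.7,0],loss="soft_l1")
print(s.x);print(np.c_[model(s.x,"top")-obs["top"],model(s.x,"scene")-obs["scene"]])
b,g=s.x[:3],s.x[3]
print("handle",b2w(b,[flapP(0,.163,-.02,.036)]),"edge",b2w(b,[gaugeP(g,.036,.09),gaugeP(np.pi/2,.036,.09)]),"ghinge",b2w(b,[gaugeP(g,.036,0)]))
np.save("fit.npy",s.x)
E
python3 fit.py
```

```text
[ 0.539   0.1426  0.121   0.8079  0.9017 -0.0016]
[[-0.3978 -0.9133  0.2451 -0.8888]
 [ 0.5509 -1.3258  0.6547  0.0363]
 [ 1.1097  0.3556 -1.2932  0.1508]
 [ 0.4873  0.6761 -1.5095 -0.1629]
 [ 0.7976 -0.879   0.1951 -0.4517]
 [ 1.2244  0.5271 -1.6228  0.0256]
 [-0.0896  0.2212 -1.5851  0.8002]
 [-0.7899  0.921  -0.9555 -0.1432]
 [-0.3544 -1.792   0.9817  0.493 ]
 [ 0.4364 -0.7132  0.111  -0.5901]]
handle [[0.465  0.1135 0.132 ]] edge [[0.5545 0.3139 0.1611]
 [0.562  0.2522 0.186 ]] ghinge [[0.562  0.2522 0.096 ]]
```

```bash
python3 - <<'E'
from h import *;import pickle
from bench import r
T=pickle.load(open("T.pkl","rb"));o=r.get_obs()
M=R.from_rotvec(o["orientation"]).as_matrix();print(o["clock"],o["tcp_pos"]);print(M)
v=np.load("fit.npy");print("tool x yaw",np.degrees(np.arctan2(M[1,0],M[0,0])),"box y yaw",90+np.degrees(v[2]))
def bp(n,u,z):
    d=T[n][:3,:3]@np.linalg.solve(K[n],[*u,1]);t=T[n][:3,3];return t+d*(z-t[2])/d[2]
for nm,u,z in [("apple",(209.5,193.5),.04),("timer",(183,234),.02),("bottle",(291,137),.08),("rack",(160,200),.1),("rack",(95,305),.1),("rack",(60,290),.1),("rackt",(120,180),.1),("spray",(190,130),.1),("ringbook",(236,127),.01),("cupb",(392,241),.07),("pale",(421,208),.07)]: print(nm,bp("top",u,z))
E
```

```text
1.6 [0.1649 0.6545 0.2239]
[[ 0.2443 -0.     -0.9697]
 [ 0.9697 -0.0001  0.2443]
 [-0.0001 -1.     -0.    ]]
tool x yaw 75.85980431524378 box y yaw 96.93356814825692
apple [0.5919 0.4281 0.04  ]
timer [0.4551 0.5256 0.02  ]
bottle [0.7736 0.1426 0.08  ]
rack [0.5702 0.5767 0.1   ]
rack [0.2342 0.7877 0.1   ]
rack [0.2851 0.9015 0.1   ]
rackt [0.6394 0.7083 0.1   ]
spray [0.8009 0.4767 0.1   ]
ringbook [0.827  0.3398 0.01  ]
cupb [ 0.4164 -0.1879  0.07  ]
pale [ 0.5245 -0.2892  0.07  ]
```

>>> {"fn": "send_rows", "kwargs": {
  "plan": [
    [0, -1.5, 0, -10.5, 0],
    [0, -1.5, 0, -10.5, 0],
    [-3.4, 0, -3.5, 0, 0],
    [-3.4, 0, -3.5, 0, 0],
    [-3.4, 0, -3.5, 0, 0],
    [-3.4, 0, -3.5, 0, 0],
    [-3.4, 0, -3.5, 0, 0],
    [-3.4, 0, -3.5, 0, 0],
    [-3.4, 0, -3.5, 0, 0],
    [-3.4, 0, -3.5, 0, 0],
    [-3.4, 0, -3.5, 0, 0],
    [-3.4, 0, -3.5, 0, 0]
  ],
  "force": 60
}}

```text
clock: 3.1
tcp_pos: [0.5542, 0.3578, 0.2541]
orientation: [-1.15, -1.297, 1.297]
contact_force: [0.4, -0.4, -0.1]
grip_width: -0.0001
```

```bash
cat > st.py <<'E'
from h import *;import sys
from bench import r
o=r.get_obs();v=np.load("fit.npy");M=R.from_rotvec(o["orientation"]).as_matrix()
p=o["tcp_pos"];c,s=np.cos(v[2]),np.sin(v[2]);d=p[:2]-v[:2]
print("t",o["clock"],"tcp",p,"box",c*d[0]+s*d[1],-s*d[0]+c*d[1],"yawerr",np.degrees(np.arctan2(M[1,0],M[0,0]))-90-np.degrees(v[2]),"F",o["contact_force"],"g",o["grip_width"])
print(M[:,1]," q",o["joints"])
if len(sys.argv)>1:
    for n in("scene","top"): cv2.imwrite(f"pics/{n}_{sys.argv[1]}.png",r.grab_frame(n)["image"][:,:,::-1])
    a=cv2.imread(f"pics/top_{sys.argv[1]}.png");b=cv2.imread(f"pics/scene_{sys.argv[1]}.png")
    cv2.imwrite(f"pics/T{sys.argv[1]}.png",cv2.resize(a[115:265,160:360],None,fx=4,fy=4,interpolation=3))
    cv2.imwrite(f"pics/S{sys.argv[1]}.png",cv2.resize(b[100:270,170:370],None,fx=3.5,fy=3.5,interpolation=3))
E
python3 st.py a
```

```text
t 3.1 tcp [0.5542 0.3578 0.2541] box 0.04099778260147963 0.21182031330278128 yawerr -0.06770688079536669 F [ 0.3818 -0.3728 -0.145 ] g -0.00013037195571672167
[ 0.0002  0.0003 -1.    ]  q [-0.7384  0.4274  0.0981  1.5663 -0.0446  1.1498  1.0598]
```

View pics/Ta.png

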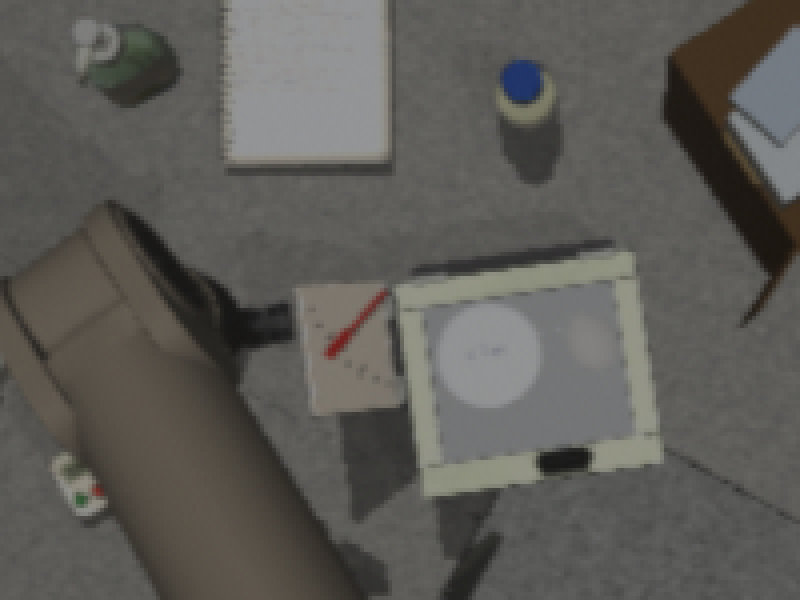

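View pics/Sa.png

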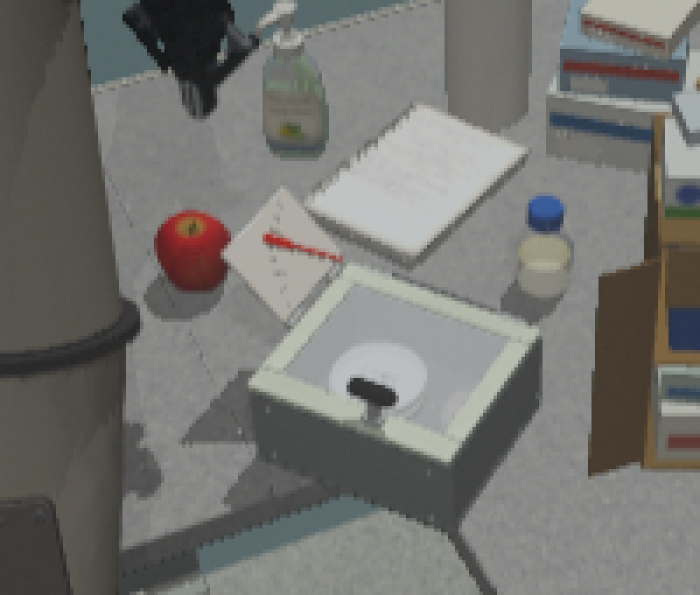

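>>> {"fn": "send_rows", "kwargs": {
  "plan": [
    [0, 3.5, 0.2, 0, 0],
    [0, 3.5, 0.2, 0, 0],
    [0, 3.3, 0, 0, 0],
    [-1.5, 0, 0, 0, 0],
    [-1.5, -0.3, 0, 0, 0],
    [-1.5, -0.5, 0, 0, 0],
    [-1.5, -0.5, 0, 0, 0],
    [-1.2, -0.5, 0, 0, 0]
  ]
}}

```text
clock: 4.2
tcp_pos: [0.5583, 0.2856, 0.1702]
orientation: [-1.151, -1.297, 1.295]
contact_force: [0.1, -0.2, 0.6]
grip_width: -0.0
```

```bash
python3 st.py b
```

```text
t 4.2 tcp [0.5583 0.2856 0.1702] box 0.036357951109491304 0.1395895926841644 yawerr -0.1326457899727096 F [ 0.1286 -0.1511  0.6017] g -2.531501029524398e-05
[ 0.0013  0.0007 -1.    ]  q [-0.6453  0.4508  0.0976  1.7346 -0.0519  0.9572  1.162 ]
```

View pics/Tb.png

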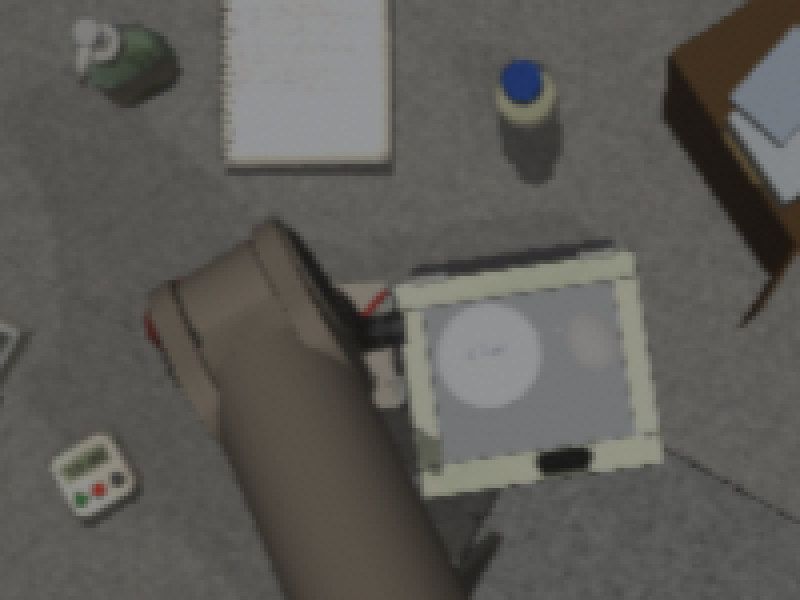

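View pics/Sb.png

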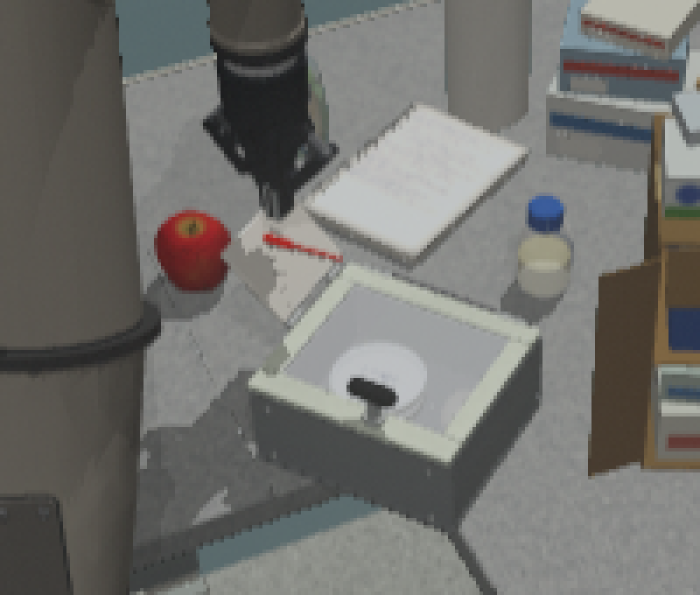

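```bash
python3 - <<'E'
from h import *;import pickle
T=pickle.load(open("T.pkl","rb"));v=np.load("fit.npy")
P=np.array([[.5583,.2856,.1702-.014],[.5583,.2856,.1702+.02]])
for p in P: print((proj("scene",T,p)-[170,100])*3.5, (proj("top",T,p)-[160,115])*4)
for g in(.6,.7,.808,.9,1.0):
    Q=b2w(v[:3],[gaugeP(g,.0885,.09),gaugeP(g,-.0165,.09)])
    print(g,((proj("scene",T,Q)-[170,100])*3.5).ravel(),((proj("top",T,Q)-[160,115])*4).ravel())
E
```

```text
[[278.4045 230.2958]] [[343.3351 343.2221]]
[[275.173  201.3597]] [[336.3777 341.2788]]
0.6 [271.8224 191.7349 208.8203 259.262 ] [285.9493 286.5434 303.4282 416.8741]
0.7 [276.1609 187.5196 213.0722 255.1579] [291.031  284.8767 308.6206 415.8562]
0.808 [281.6593 183.7223 218.5191 251.5039] [297.696  282.9826 315.4032 414.6074]
0.9 [286.9679 181.1473 223.8196 249.0696] [304.2863 281.3092 322.0911 413.4316]
1.0 [293.3391 179.0736 230.2199 247.1671] [312.335  279.4472 330.242  412.0493]
```

```bash
python3 - <<'E'
import cv2,numpy as np
a=cv2.imread("pics/scene_a.png");b=cv2.imread("pics/scene_b.png")
c=np.hstack([x[145:200,225:285] for x in(a,b)])
cv2.imwrite("pics/cmp1.png",cv2.resize(c,None,fx=6.5,fy=6.5,interpolation=3))
E
```

```text
(no output)
```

View pics/cmp1.png

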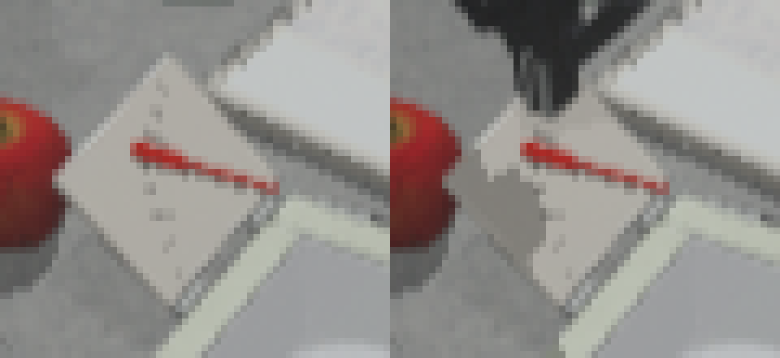

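```bash
python3 - <<'E'
from h import *;import pickle
T=pickle.load(open("T.pkl","rb"))
for dz in(-.014,0,.02): print((proj("scene",T,np.array([.5542,.3578,.2541+dz]))-[170,100])*3.5)
E
```

```text
[[203.3276 130.5497]]
[[201.5053 117.8536]]
[[198.8615  99.4352]]
```

>>> {"fn": "send_rows", "kwargs": {
  "plan": [
    [0, -3, 0, 0, 0],
    [1, -2, 0, 0, 0],
    [2.5, 0, 0, 0, 0],
    [2.5, 0, 0, 0, 0],
    [1.5, 0, 0, 0, 0],
    [0, 0, 0, 0, 0],
    [0, 3, 0, 0, 0],
    [0, 3, 0, 0, 0],
    [0, 2.8, 0, 0, 0],
    [0, 0, 0, 0, 0],
    [0, 0, 0, 0, 0]
  ]
}}

```text
clock: 5.68
tcp_pos: [0.5495, 0.361, 0.1319]
orientation: [-1.151, -1.297, 1.296]
contact_force: [0.3, 0.1, -0.5]
grip_width: 0.0
```

```bash
python3 st.py c
```

```text
t 5.675 tcp [0.5495 0.361  0.1319] box 0.03674062703065354 0.21555715335683256 yawerr -0.12102046228273977 F [ 0.331   0.0909 -0.5306] g 1.5725342593830542e-05
[ 0.0011  0.0003 -1.    ]  q [-0.7321  0.5392  0.0778  1.6862 -0.0498  0.9171  1.0546]
```

View pics/Sc.png

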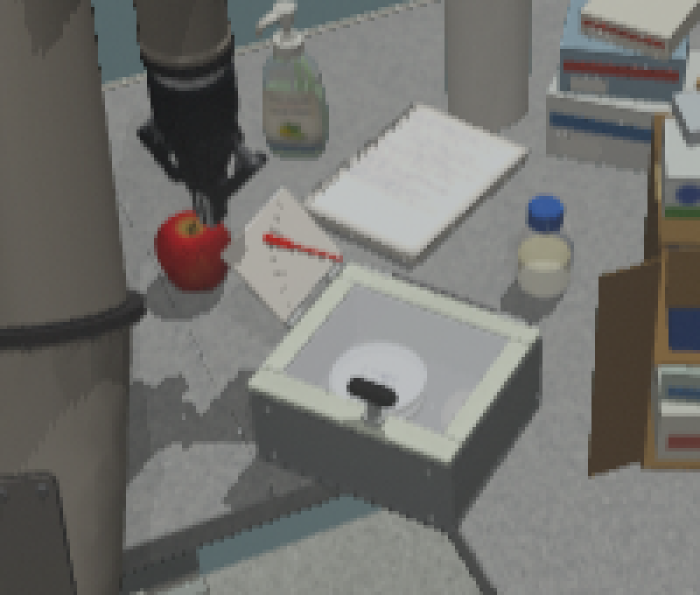

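>>> {"fn": "send_rows", "kwargs": {
  "plan": [
    [-1.5, 0, 0, 0, 0],
    [-1.2, 0, 0, 0, 0],
    [-1.2, 0, 0, 0, 0],
    [-1.2, 0, 0, 0, 0],
    [0, 0, 0, 0, 0]
  ]
}}

```text
clock: 6.4
tcp_pos: [0.5556, 0.3099, 0.1319]
orientation: [-1.151, -1.298, 1.294]
contact_force: [0.4, 1.2, 0.7]
grip_width: -0.0001
```

```bash
python3 st.py d
```

```text
t 6.4 tcp [0.5556 0.3099 0.1319] box 0.03669701512923286 0.16408417406029147 yawerr -0.16068602634791418 F [0.428  1.1629 0.6736] g -0.00012322575749839853
[ 0.0017  0.0011 -1.    ]  q [-0.6672  0.5073  0.0821  1.7414 -0.0512  0.893   1.1256]
```

View pics/Sd.png

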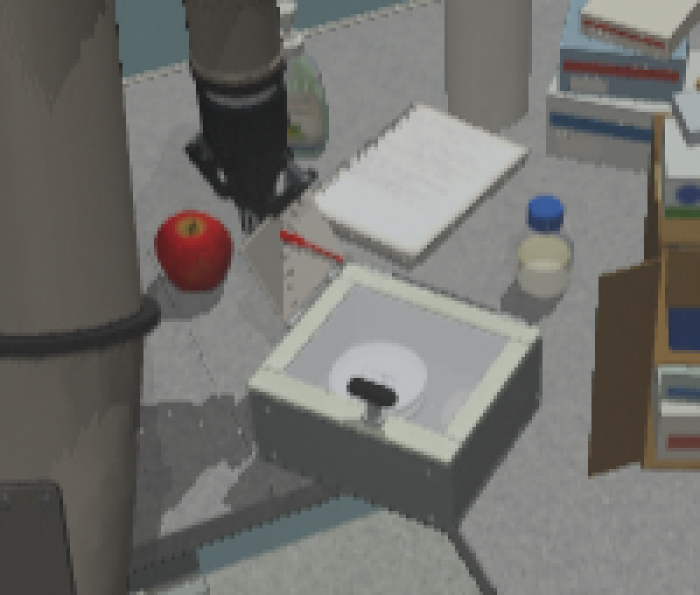

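>>> {"fn": "send_rows", "kwargs": {
  "plan": [
    [-0.8, -0.8, 0, 0, 0],
    [-1, -0.8, 0, 0, 0],
    [-0.8, -0.2, 0, 0, 0],
    [-0.6, 0, 0, 0, 0],
    [-0.4, 0, 0, 0, 0],
    [0, 0, 0, 0, 0]
  ]
}}

```text
clock: 7.25
tcp_pos: [0.5591, 0.2742, 0.1487]
orientation: [-1.151, -1.296, 1.297]
contact_force: [-0.1, 0.3, -0.2]
grip_width: 0.0
```

```bash
python3 st.py e
```

```text
t 7.25 tcp [0.5591 0.2742 0.1487] box 0.03580186165745966 0.12817474152560737 yawerr -0.11166442303800395 F [-0.1011  0.2809 -0.2422] g 1.504300591584343e-05
[-0.0003 -0.0007 -1.    ]  q [-0.6231  0.469   0.0893  1.7609 -0.0503  0.9145  1.1772]
```

View pics/Se.png

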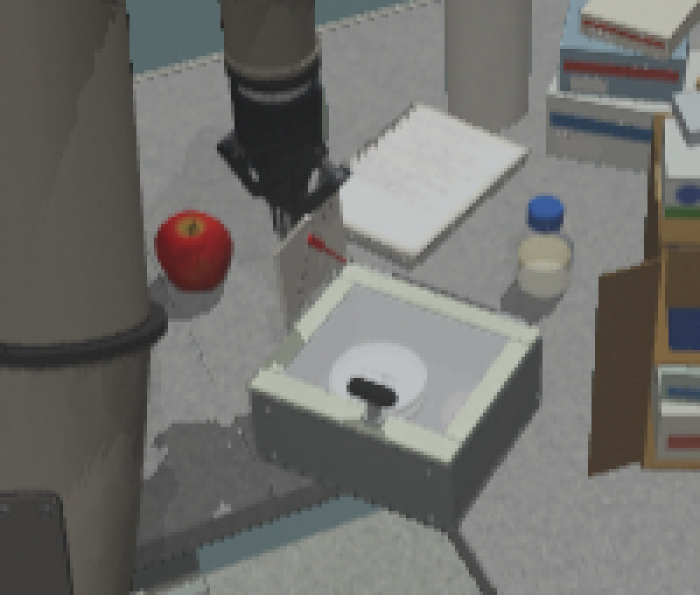

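>>> {"fn": "send_rows", "kwargs": {
  "plan": [
    [-0.4, 0, 0, 0, 0],
    [-0.3, 0, 0, 0, 0],
    [0, 0, 0, 0, 0]
  ]
}}

```text
clock: 7.72
tcp_pos: [0.5595, 0.2692, 0.1488]
orientation: [-1.148, -1.298, 1.296]
contact_force: [0.2, 4.3, -0.6]
grip_width: -0.0001
```

>>> {"fn": "send_rows", "kwargs": {
  "plan": [
    [-0.3, 0, 0, 0, 0],
    [-0.3, 0, 0, 0, 0],
    [0, 0, 0, 0, 0]
  ]
}}

```text
clock: 8.1
tcp_pos: [0.5595, 0.2689, 0.149]
orientation: [-1.143, -1.305, 1.294]
contact_force: [-0.4, 16.3, -5.9]
grip_width: 0.0005
```

```bash
python3 st.py f
```

```text
t 8.1 tcp [0.5595 0.2689 0.149 ] box 0.0355708929528505 0.12294113586418816 yawerr 0.22076942855420967 F [-0.3896 16.2936 -5.879 ] g 0.000458119912103939
[ 0.0007  0.008  -1.    ]  q [-0.6087  0.4633  0.0847  1.769  -0.0563  0.9068  1.1973]
```

View pics/Sf.png

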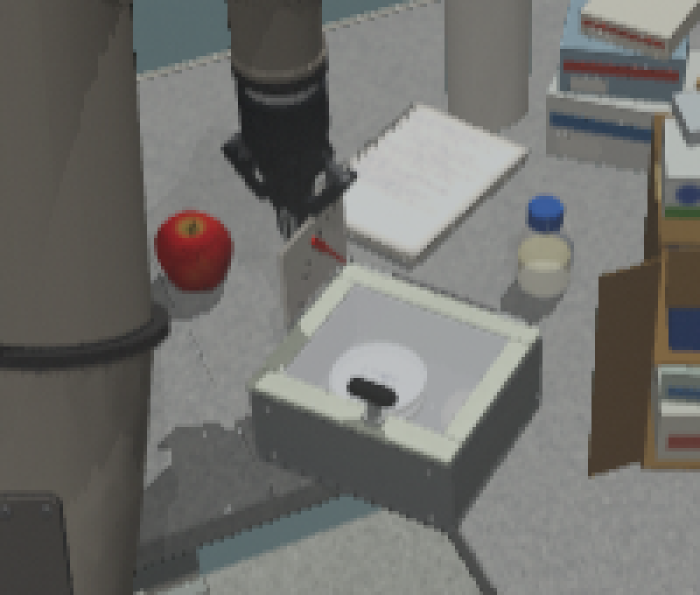

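>>> {"fn": "send_rows", "kwargs": {
  "plan": [
    [1.5, 0, 0, 0, 0],
    [2.5, 0, 0, 0, 0],
    [0, -4, 0, 0, 0.2],
    [0, -4, 0, 0, 0.5],
    [0, -4, 0, 0, 0.7],
    [-4, 0, 2.5, 0, 0.7],
    [-4, 0, 3, 0, 0.7],
    [-4, 0, 3, 0, 0.7],
    [-4, 0, 3, 0, 0.7],
    [0, 0, 0, 0, 0.7],
    [0, 0, 0, 0, 0.7]
  ]
}}

```text
clock: 9.57
tcp_pos: [0.4612, 0.13, 0.2693]
orientation: [-1.15, -1.298, 1.296]
contact_force: [-0.5, 0.2, -0.2]
grip_width: 0.0597
```

```bash
python3 st.py g
```

```text
t 9.575 tcp [0.4612 0.13   0.2693] box -0.07875149908631532 -0.0030991646760378713 yawerr -0.057820669028952665 F [-0.5363  0.1746 -0.2309] g 0.059727416291465614
[ 0.001   0.0005 -1.    ]  q [-0.5387  0.1015  0.1449  1.9614 -0.0167  1.0787  1.3041]
```

View pics/Sg.png

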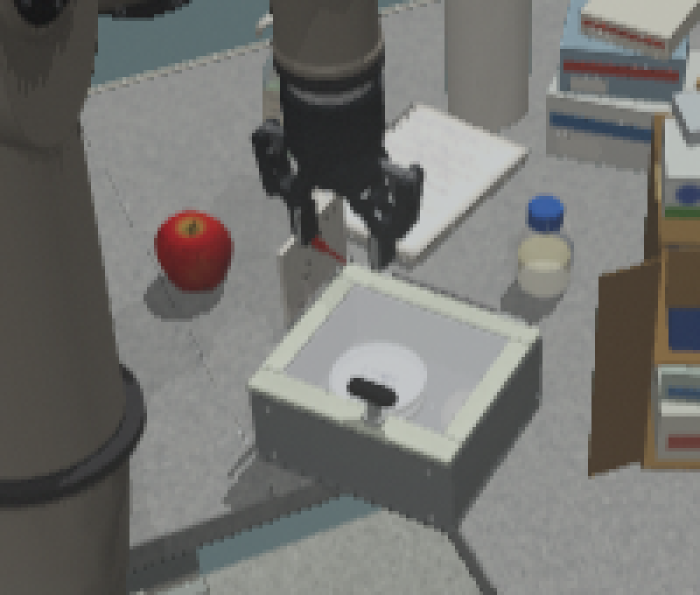

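View pics/Tg.png

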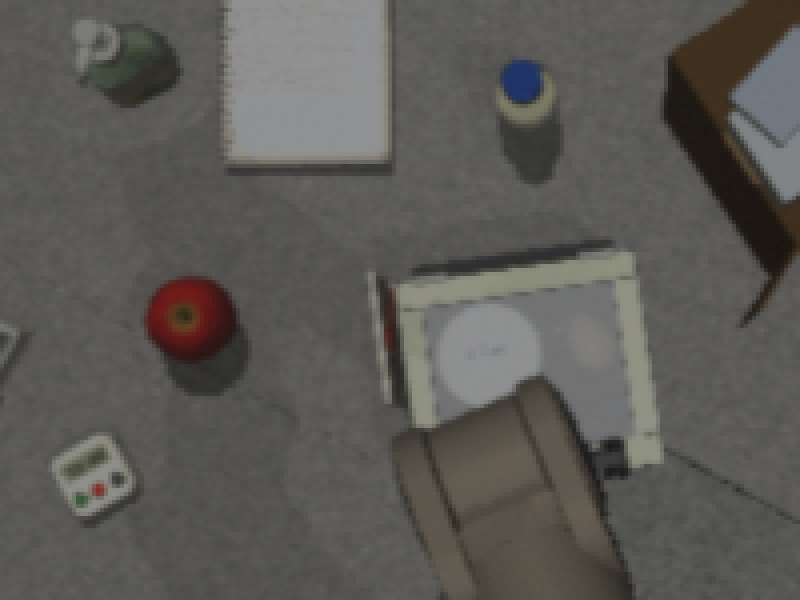

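>>> {"fn": "send_rows", "kwargs": {
  "plan": [
    [-1.7, 2, 0, 0, 0.75],
    [0, 3, 0, 0, 0.75],
    [0, 3, 0, 0, 0.75],
    [0, 0, 0, 0, 0.75],
    [0, 0, 0, 0, 0.75]
  ]
}}

```text
clock: 10.3
tcp_pos: [0.4636, 0.113, 0.1897]
orientation: [-1.15, -1.298, 1.297]
contact_force: [0.4, -0.2, 0.0]
grip_width: 0.064
```

```bash
python3 st.py h; python3 - <<'E'
import cv2,numpy as np
from h import *;import pickle
T=pickle.load(open("T.pkl","rb"))
# handle triangulation
tp=(np.array([564,460])+.5)/4-.5+[160,115];sp=(np.array([343,324])+.5)/4.5-.5+[200,140]
f=lambda P:np.r_[proj("top",T,P)[0]-tp,proj("scene",T,P)[0]-sp]
s=least_squares(f,[.465,.113,.13]);print(s.x,s.fun)
b=cv2.imread("pics/scene_h.png")
cv2.imwrite("pics/Zh.png",cv2.resize(b[130:270,230:340],None,fx=5,fy=5,interpolation=3)[:600])
E
```

```text
t 10.3 tcp [0.4636 0.113  0.1897] box -0.07840240978200481 -0.02024115773747958 yawerr -0.0280936939015497 F [ 0.4144 -0.184   0.0195] g 0.06401764165188298
[ 0.0009  0.0003 -1.    ]  q [-0.5079  0.1895  0.156   2.0608 -0.0375  0.893   1.3602]
[0.4634 0.114  0.1305] [ 0.2878 -0.2298 -0.3372  0.0043]
```

View pics/Zh.png

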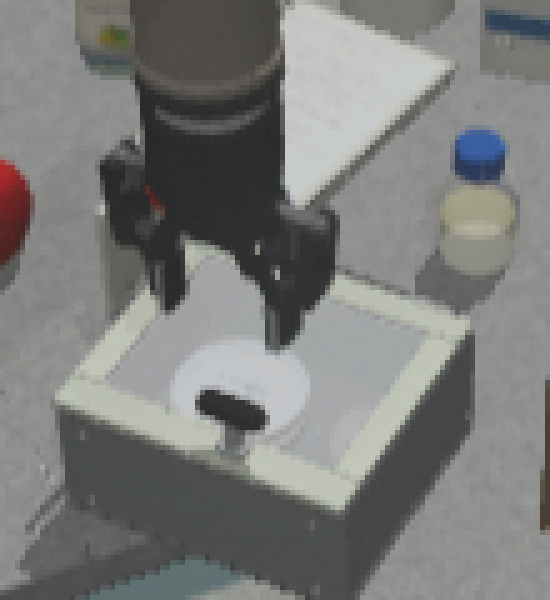

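View pics/Th.png

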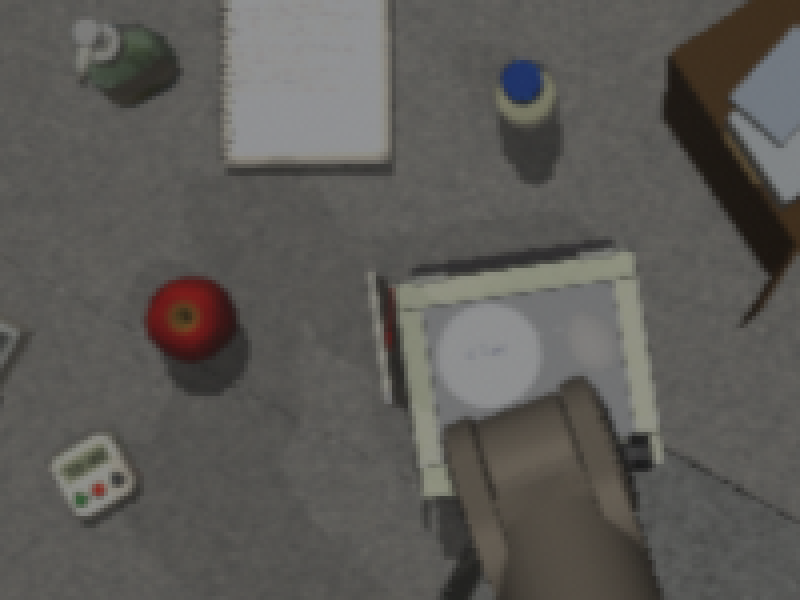

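>>> {"fn": "send_rows", "kwargs": {
  "plan": [
    [0, 2.2, 0, 0, 0.75],
    [0, 2.2, 0, 0, 0.75],
    [0, 2, 0, 0, 0.75],
    [0, 0, 0, 0, 0.75],
    [0, 0, 0, 0, 0.75]
  ]
}}

```text
clock: 11.02
tcp_pos: [0.4637, 0.1126, 0.1261]
orientation: [-1.151, -1.298, 1.295]
contact_force: [0.2, 0.8, -0.2]
grip_width: 0.0637
```

```bash
python3 st.py i; python3 - <<'E'
from h import *;import pickle
T=pickle.load(open("T.pkl","rb"))
b=cv2.imread("pics/scene_i.png")
cv2.imwrite("pics/Zi.png",cv2.resize(b[170:250,230:330],None,fx=7.5,fy=7.5,interpolation=3)[:600])
for z in(.1,.11,.12,.13,.14): print(z,(proj("scene",T,np.array([.4636+.0039,.113-.032,z]))-[230,170])*7.5,(proj("scene",T,np.array([.4636-.0039,.113+.032,z]))-[230,170])*7.5)
E
```

```text
t 11.025 tcp [0.4637 0.1126 0.1261] box -0.07842314761248438 -0.020712047383218937 yawerr -0.08121125974062338 F [ 0.198   0.8413 -0.1698] g 0.06371850222938379
[ 0.0017  0.0007 -1.    ]  q [-0.4949  0.2832  0.1473  2.1196 -0.061   0.7408  1.382 ]
0.1 [[418.0305 393.0938]] [[277.3109 338.8763]]
0.11 [[417.1637 375.9285]] [[275.8045 321.686 ]]
0.12 [[416.2887 358.6015]] [[274.2842 304.3359]]
0.13 [[415.4054 341.1105]] [[272.7496 286.8239]]
0.14 [[414.5137 323.4532]] [[271.2006 269.1475]]
```

View pics/Zi.png

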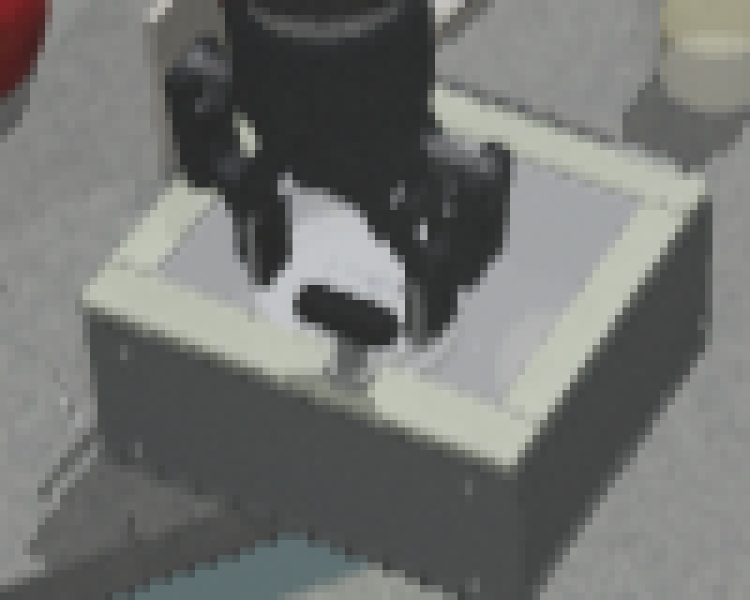

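>>> {"fn": "send_rows", "kwargs": {
  "plan": [
    [0, 0.6, 0, 0, 0.75],
    [0, 0.5, 0, 0, 0.75],
    [0, 0, 0, 0, 0.75],
    [0, 0, 0, 0, 0.5],
    [0, 0, 0, 0, 0.3],
    [0, 0, 0, 0, 0.3],
    [0, 0, 0, 0, 0.3]
  ],
  "force": 60
}}

```text
clock: 12.0
tcp_pos: [0.4627, 0.1132, 0.1146]
orientation: [-1.149, -1.298, 1.296]
contact_force: [-4.1, 1.8, 7.3]
grip_width: 0.0422
```

```bash
python3 st.py j; python3 - <<'E'
from h import *
b=cv2.imread("pics/scene_j.png")
cv2.imwrite("pics/Zj.png",cv2.resize(b[170:250,230:330],None,fx=7.5,fy=7.5,interpolation=3)[:600])
E
```

```text
t 12.0 tcp [0.4627 0.1132 0.1146] box -0.07927942416757795 -0.01996433138672816 yawerr -0.0515744318482767 F [-4.0645  1.8267  7.3469] g 0.04218835112524208
[ 0.      0.0013 -1.    ]  q [-0.4923  0.3015  0.1437  2.1287 -0.0668  0.7149  1.3864]
```

View pics/Zj.png

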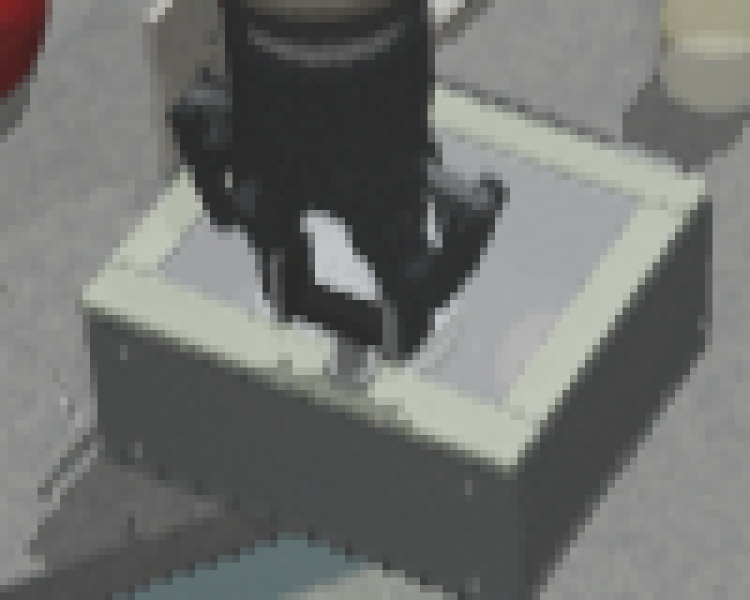

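```bash
python3 - <<'E'
from h import *
f=np.arange(0,1.0,.06);P=np.c_[-.1669*np.cos(f+.2174),.1669*np.sin(f+.2174)]
D=np.diff(P,axis=0)*100
for a,d in zip(f[1:],D): print(round(a,2),"dy %.2f dz %.2f"%(-d[1],-d[0]))
E
```

```text
0.06 dy -0.97 dz -0.25
0.12 dy -0.95 dz -0.30
0.18 dy -0.93 dz -0.36
0.24 dy -0.91 dz -0.42
0.3 dy -0.88 dz -0.47
0.36 dy -0.85 dz -0.52
0.42 dy -0.82 dz -0.57
0.48 dy -0.79 dz -0.62
0.54 dy -0.75 dz -0.67
0.6 dy -0.71 dz -0.71
0.66 dy -0.66 dz -0.75
0.72 dy -0.62 dz -0.79
0.78 dy -0.57 dz -0.82
0.84 dy -0.52 dz -0.86
0.9 dy -0.47 dz -0.89
0.96 dy -0.41 dz -0.91
```

>>> {"fn": "send_rows", "kwargs": {
  "plan": [
    [0, -0.97, -0.25, 0, 0.3],
    [0, -0.95, -0.3, 0, 0.3],
    [0, -0.93, -0.36, 0, 0.3],
    [0, -0.91, -0.42, 0, 0.3],
    [0, -0.88, -0.47, 0, 0.3],
    [0, 0, 0, 0, 0.3]
  ]
}}

```text
clock: 12.85
tcp_pos: [0.483, 0.1156, 0.1618]
orientation: [-1.153, -1.301, 1.293]
contact_force: [7.9, 7.7, -7.6]
grip_width: 0.0421
```

```bash
python3 st.py k
```

```text
t 12.85 tcp [0.483  0.1156 0.1618] box -0.058876931664799056 -0.02002493284572792 yawerr -0.1153397630709172 F [ 7.9103  7.7062 -7.6278] g 0.0421184613679772
[ 0.0045  0.0022 -1.    ]  q [-0.4939  0.2576  0.1562  2.0495 -0.0544  0.8332  1.3834]
```

View pics/Sk.png

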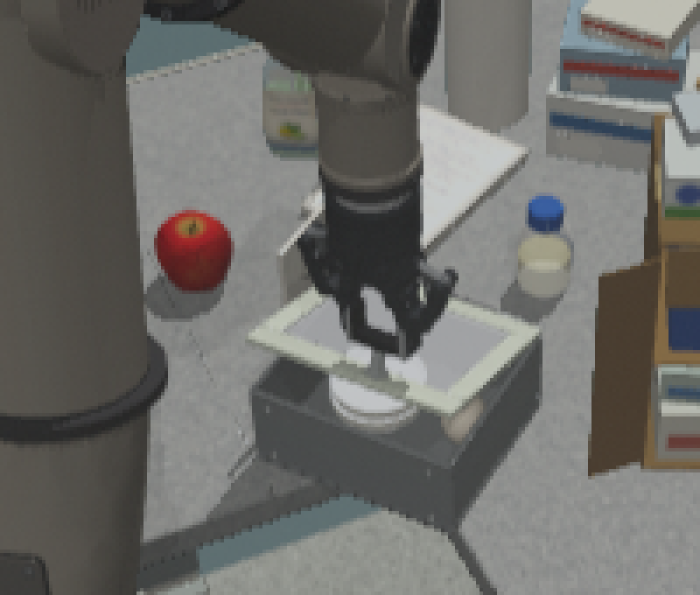

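>>> {"fn": "send_rows", "kwargs": {
  "plan": [
    [0, -0.85, -0.52, 0, 0.3],
    [0, -0.82, -0.57, 0, 0.3],
    [0, -0.79, -0.62, 0, 0.3],
    [0, -0.75, -0.67, 0, 0.3],
    [0, -0.71, -0.71, 0, 0.3],
    [0, -0.66, -0.75, 0, 0.3],
    [0, -0.62, -0.79, 0, 0.3],
    [0, -0.57, -0.82, 0, 0.3],
    [0, 0, 0, 0, 0.3]
  ]
}}

```text
clock: 14.08
tcp_pos: [0.5368, 0.1223, 0.2171]
orientation: [-1.152, -1.301, 1.295]
contact_force: [10.0, 7.9, -20.1]
grip_width: 0.0415
```

```bash
python3 st.py l; python3 - <<'E'
import cv2
b=cv2.imread("pics/scene_l.png");cv2.imwrite("pics/Zl.png",cv2.resize(b[130:240,225:335],None,fx=5.4,fy=5.4,interpolation=3))
b=cv2.imread("pics/top_l.png");cv2.imwrite("pics/Yl.png",cv2.resize(b[160:250,240:340],None,fx=6,fy=6,interpolation=3))
E
```

```text
t 14.075 tcp [0.5368 0.1223 0.2171] box -0.004633140197159729 -0.01986652282131096 yawerr -0.024925178741181497 F [  9.9822   7.9418 -20.1023] g 0.0414638111587276
[ 0.0034  0.0011 -1.    ]  q [-0.4793  0.2777  0.1718  1.8754 -0.0561  0.9895  1.4081]
```

View pics/Zl.png

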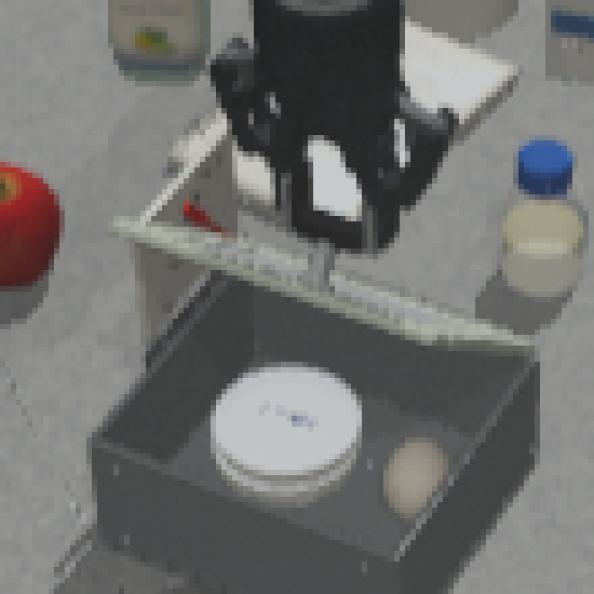

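View pics/Yl.png

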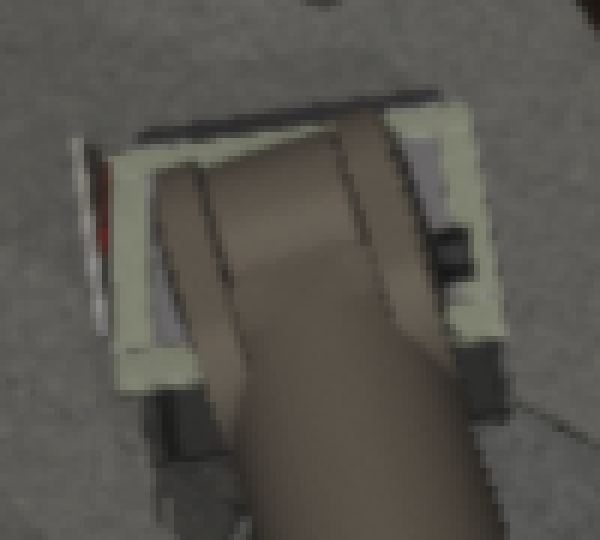

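```bash
cat > ptr.py <<'E'
from h import *;import pickle,sys
T=pickle.load(open("T.pkl","rb"));v=np.load("fit.npy");b=v[:3]
c,s=np.cos(b[2]),np.sin(b[2]);Rb=np.array([[c,-s,0],[s,c,0],[0,0,1]])
def red(fn,box):
    im=cv2.imread(fn).astype(float)[box[1]:box[3],box[0]:box[2]]
    m=im[:,:,2]-np.maximum(im[:,:,0],im[:,:,1]);m=np.clip(m-12,0,None)
    ys,xs=np.nonzero(m);return np.c_[xs+box[0],ys+box[1]],m[ys,xs]
def toplane(n,uv,g,off):
    d=(T[n][:3,:3]@np.linalg.solve(K[n],np.c_[uv,np.ones(len(uv))].T)).T@Rb
    o=(T[n][:3,3]-[b[0],b[1],0])@Rb
    e=np.array([0,np.cos(g),np.sin(g)]);nrm=np.array([0,-np.sin(g),np.cos(g)])
    q=np.array([.086,.106,.096])+off*nrm
    t=((q-o)@nrm)/(d@nrm);X=o+d*t[:,None]-q
    return np.c_[-X[:,0],X@e]
def line(P,w):
    m=(P*w[:,None]).sum(0)/w.sum();C=np.cov(P.T,aweights=w);e,V=np.linalg.eigh(C);a=V[:,1]*np.sign(V[0,1])
    return np.arctan2(a[1],a[0]),m,np.arctan2(m[1],m[0]),np.hypot(*P.T).max(),2*np.sqrt(e)
if __name__=="__main__":
  for fn,n,bx in[("top0","top",(236,180,259,210)),("scene0","scene",(242,160,272,178))]:
    uv,w=red(f"pics/{fn}.png",bx)
    for g in(.76,.81,.86):
      for off in(.003,.006): print(fn,g,off,len(w),*line(toplane(n,uv,g,off),w))
  for k in "fghl":
    uv,w=red(f"pics/scene_{k}.png",(250,155,276,178)); print(k,len(w), *[x for off in(.004,.006) for x in line(toplane("scene",uv,np.pi/2,off),w)] if len(w)>2 else "")
E
python3 ptr.py
```

```text
top0 0.76 0.003 76 0.925206253713367 [0.0368 0.047 ] 0.9069614971949285 0.09367327498609788 [0.0052 0.0462]
top0 0.76 0.006 76 0.9252062537133671 [0.037  0.0491] 0.924699982100925 0.09548312101305 [0.0052 0.0461]
top0 0.81 0.003 76 0.9404716224153983 [0.037  0.0489] 0.9235583314393037 0.09628742608642911 [0.0052 0.0473]
top0 0.81 0.006 76 0.9404716224153985 [0.0373 0.0513] 0.9423824114272057 0.09830573014333915 [0.0052 0.0472]
top0 0.86 0.003 76 0.9572993640899174 [0.0372 0.0511] 0.9416398255472243 0.09929950729398568 [0.0053 0.0487]
top0 0.86 0.006 76 0.9572993640899172 [0.0375 0.0537] 0.9614032161771764 0.10154671837215817 [0.0053 0.0485]
scene0 0.76 0.003 69 0.9409458582182719 [0.0356 0.0463] 0.9154323251081836 0.08868142183420141 [0.0049 0.0471]
scene0 0.76 0.006 69 0.9409458582182724 [0.0379 0.0468] 0.8899067540878424 0.09041237100440368 [0.0049 0.047 ]
scene0 0.81 0.003 69 0.9205158918545701 [0.0374 0.0469] 0.8975562324438437 0.09098051163802548 [0.0048 0.0482]
scene0 0.81 0.006 69 0.9205158918545697 [0.0397 0.0476] 0.8745634074470781 0.09285175910110612 [0.0048 0.0481]
scene0 
[... 247 characters left out ...]
0.0491] 0.9032440193129732 0.0898783146515004 [0.0043 0.0452] 0.9313961443711969 [0.0417 0.0523] 0.8979055460019133 0.0940438202923797 [0.0043 0.045 ]
g 33 0.9308119649074306 [0.0362 0.0457] 0.9005076539911994 0.0871933531607244 [0.0046 0.0436] 0.9308119649074302 [0.0391 0.0488] 0.8949965299196793 0.09138007887544977 [0.0046 0.0434]
h 10 1.1171230438805386 [0.0478 0.0597] 0.8952852123893498 0.0898783146515004 [0.0029 0.0219] 1.1171230438805368 [0.0507 0.0628] 0.891304585149093 0.0940438202923797 [0.0029 0.0218]
l 30 0.930702068374658 [0.0428 0.0548] 0.9082416988441546 0.09263054599171634 [0.0046 0.033 ] 0.9307020683746571 [0.0457 0.0579] 0.9031051882332364 0.09677199793427331 [0.0046 0.0329]
```

>>> {"fn": "send_rows", "kwargs": {
  "plan": [
    [0, -0.46, -0.88, 0, 0.3],
    [0, -0.4, -0.92, 0, 0.3],
    [0, -0.08, -0.33, 0, 0.3],
    [0, 0, 0, 0, 0.3],
    [0, 0, 0, 0, 0.3]
  ]
}}

```text
clock: 14.8
tcp_pos: [0.5559, 0.1247, 0.2266]
orientation: [-1.149, -1.297, 1.295]
contact_force: [3.2, 5.9, -10.2]
grip_width: 0.041
```

```bash
python3 st.py m; python3 - <<'E'
import cv2
b=cv2.imread("pics/scene_m.png");cv2.imwrite("pics/Zm.png",cv2.resize(b[150:210,235:335],None,fx=8,fy=8,interpolation=3))
b=cv2.imread("pics/top_m.png");cv2.imwrite("pics/Ym.png",cv2.resize(b[160:240,245:335],None,fx=7,fy=7,interpolation=3))
E
```

```text
t 14.8 tcp [0.5559 0.1247 0.2266] box 0.014550408192269175 -0.01975934957284261 yawerr -0.11701650443353273 F [  3.2217   5.8533 -10.2284] g 0.04102712284376432
[-0.0005  0.0017 -1.    ]  q [-0.4715  0.3018  0.1759  1.8192 -0.063   1.0258  1.4191]
```

View pics/Zm.png

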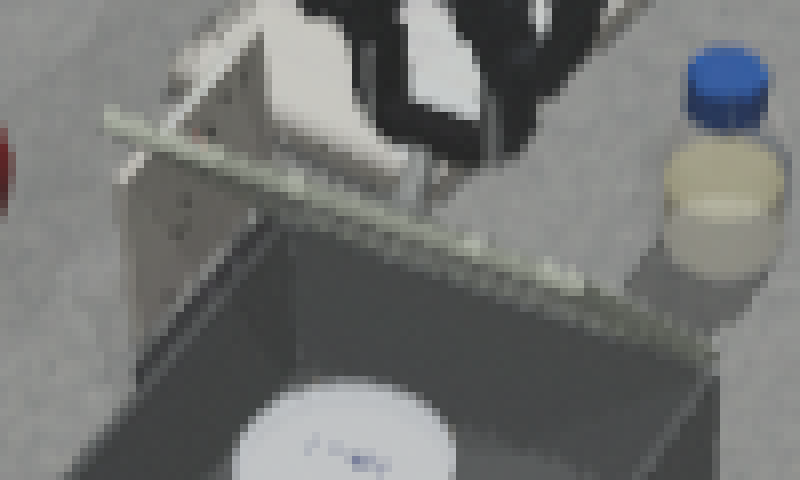

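View pics/Ym.png

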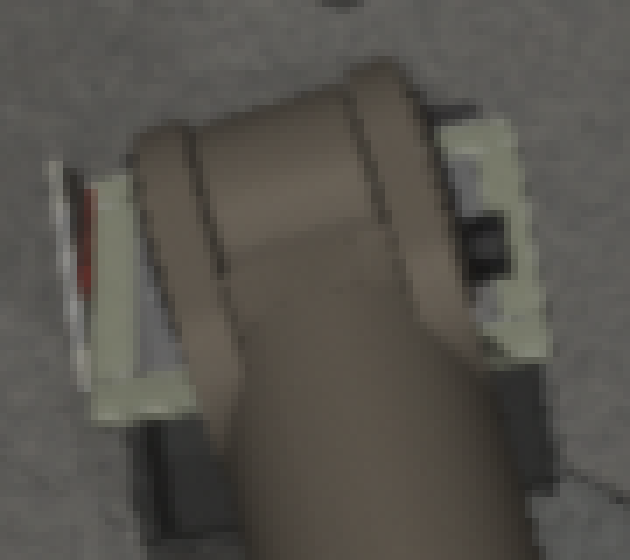

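```bash
cat > fl.py <<'E'
from h import *;import pickle
T=pickle.load(open("T.pkl","rb"));v=np.load("fit.npy");b=v[:3]
def est(obs):
  for n,y,h,uv in obs:
    for d in(.178,.1796):
      s=least_squares(lambda f:proj(n,T,b2w(b,[flapP(f[0],d,y,h)]))[0]-uv,[.9]);print(n,y,h,d,"f %.3f"%s.x[0],s.fun)
t=lambda x,y:(np.array([x,y])+.5)/7-.5+[245,160]
s=lambda x,y:(np.array([x,y])+.5)/8-.5+[235,150]
if __name__=="__main__":
  est([("top",.1,-.004,t(91,426)),("top",-.1,-.004,t(550,357)),("scene",.1,.004,s(104,110)),("scene",.1,-.004,s(106,128))])
  # where flap top surface line / pointer project in scene
  for f in(.86,.90,.94):
    for d in(.06,.09): print(f,d,(proj("scene",T,b2w(b,[flapP(f,d,.1,.004),flapP(f,d,.1015,0)]))+.5-[235,150])*8)
E
python3 fl.py
python3 - <<'E'
import numpy as np
dx=.01455+.0793;dz=.2266-.1146;print(2*np.arcsin(np.hypot(dx,dz)/2/.1669), 2*(np.pi/2-np.arctan2(dz,dx)-0)-2*.2174 )
E
```

```text
top 0.1 -0.004 0.178 f 0.871 [ 0.558  -0.1411]
top 0.1 -0.004 0.1796 f 0.879 [ 0.4711 -0.1184]
top -0.1 -0.004 0.178 f 0.877 [ 1.0376 -0.1328]
top -0.1 -0.004 0.1796 f 0.884 [ 1.052  -0.1349]
scene 0.1 0.004 0.178 f 0.852 [-0.4123 -0.1567]
scene 0.1 0.004 0.1796 f 0.852 [-0.6454 -0.2452]
scene 0.1 -0.004 0.178 f 0.864 [-1.3713 -0.4972]
scene 0.1 -0.004 0.1796 f 0.863 [-1.6055 -0.582 ]
0.86 0.06 [[226.7272 163.8637]
 [219.9292 172.1983]]
0.86 0.09 [[196.8119 149.882 ]
 [189.8993 158.3698]]
0.9 0.06 [[229.0446 158.2711]
 [222.0928 166.5252]]
0.9 0.09 [[200.2775 141.304 ]
 [193.2055 149.7088]]
0.94 0.06 [[231.4457 152.7488]
 [224.3469 160.9059]]
0.94 0.09 [[203.876  132.828 ]
 [196.6519 141.1321]]
0.9062004497809021 0.9601091786815883
```

>>> {"fn": "send_rows", "kwargs": {
  "plan": [
    [0, -0.13, -0.36, 0, 0.3],
    [0, -0.12, -0.35, 0, 0.3],
    [0, 0, 0, 0, 0.3],
    [0, 0, 0, 0, 0.3]
  ]
}}

```text
clock: 15.4
tcp_pos: [0.5623, 0.1255, 0.2298]
orientation: [-1.148, -1.296, 1.296]
contact_force: [-0.2, 5.3, -5.0]
grip_width: 0.0412
```

```bash
python3 st.py n; python3 - <<'E'
import cv2
b=cv2.imread("pics/scene_n.png");cv2.imwrite("pics/Zn.png",cv2.resize(b[150:210,235:335],None,fx=8,fy=8,interpolation=3))
b=cv2.imread("pics/top_n.png");cv2.imwrite("pics/Yn.png",cv2.resize(b[160:240,245:335],None,fx=7,fy=7,interpolation=3))
E
```

```text
t 15.4 tcp [0.5623 0.1255 0.2298] box 0.021078547562048626 -0.019753924578101937 yawerr -0.11504899284878078 F [-0.2261  5.3418 -4.9596] g 0.04123012273302182
[-0.0015  0.0018 -1.    ]  q [-0.4688  0.3101  0.1771  1.8001 -0.065   1.0377  1.4229]
```

View pics/Zn.png

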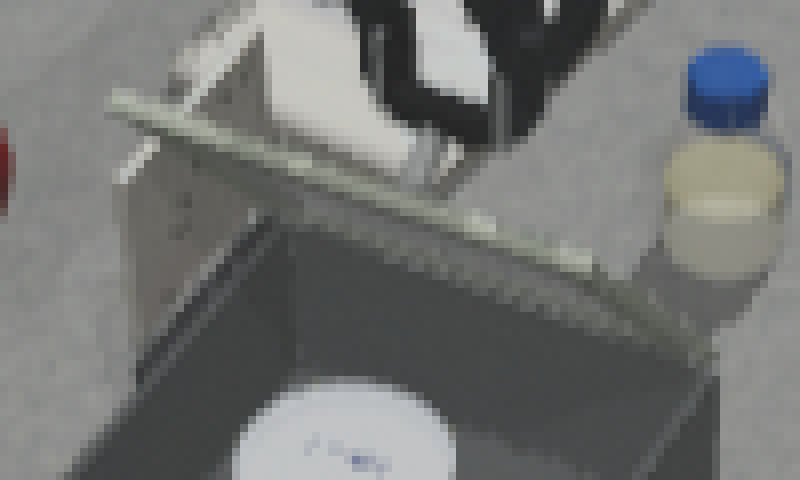

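View pics/Yn.png

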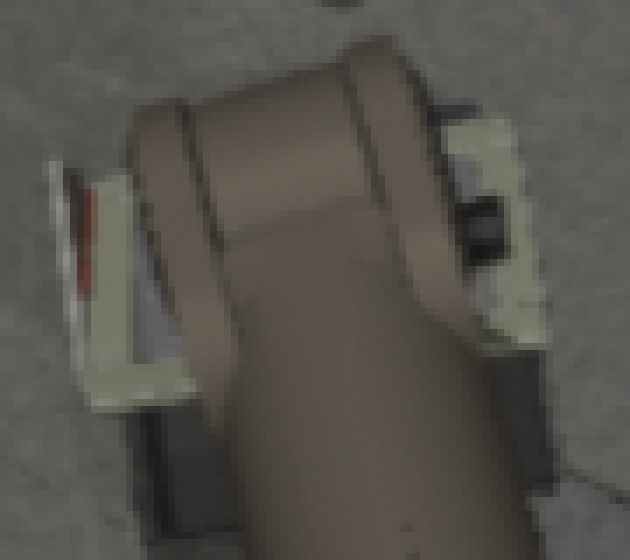

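```bash
python3 - <<'E'
from fl import *
est([("top",.1,-.004,t(91,412)),("top",-.1,-.004,t(551,348)),("scene",.1,.004,s(108,87)),("scene",.1,-.004,s(108,112))])
o=T["scene"][:3,3]-[b[0],b[1],0];c,sn=np.cos(b[2]),np.sin(b[2])
x=c*o[0]+sn*o[1];print("cam plane angle",np.arctan2(o[2]-.096,.086-x))
from ptr import red
for k in "lmn":
  uv,w=red(f"pics/scene_{k}.png",(245,155,276,180));print(k,len(w),w.sum(),uv.mean(0) if len(w) else '')
  uv,w=red(f"pics/top_{k}.png",(250,180,262,210));print(k,len(w),w.sum(),uv.min(0),uv.max(0))
E
```

```text
top 0.1 -0.004 0.178 f 0.913 [ 0.0912 -0.0222]
top 0.1 -0.004 0.1796 f 0.920 [ 0.0064 -0.0016]
top -0.1 -0.004 0.178 f 0.904 [ 0.7344 -0.0947]
top -0.1 -0.004 0.1796 f 0.911 [ 0.7486 -0.0967]
scene 0.1 0.004 0.178 f 0.900 [0.1336 0.0541]
scene 0.1 0.004 0.1796 f 0.899 [-0.0981 -0.0397]
scene 0.1 -0.004 0.178 f 0.896 [-0.9324 -0.3539]
scene 0.1 -0.004 0.1796 f 0.896 [-1.1655 -0.4422]
cam plane angle 0.8231174381558398
l 30 844.0 [261.8    169.8667]
l 28 293.0 [256 187] [258 202]
m 1 3.0 [259. 166.]
m 31 368.0 [256 187] [258 202]
n 0 0.0 
n 33 336.0 [256 187] [258 202]
```

>>> {"fn": "send_rows", "kwargs": {
  "plan": [
    [0, -0.06, -0.16, 0, 0.3],
    [0, 0, 0, 0, 0.3],
    [0, 0, 0, 0, 0.3],
    [0, 0, 0, 0, 0.3]
  ]
}}

```text
clock: 16.0
tcp_pos: [0.5638, 0.1257, 0.2304]
orientation: [-1.148, -1.296, 1.296]
contact_force: [-1.5, 5.4, -3.6]
grip_width: 0.0413
```

```bash
python3 st.py p; python3 - <<'E'
import cv2
b=cv2.imread("pics/scene_p.png");cv2.imwrite("pics/Zp.png",cv2.resize(b[150:210,235:335],None,fx=8,fy=8,interpolation=3))
b=cv2.imread("pics/top_p.png");cv2.imwrite("pics/Yp.png",cv2.resize(b[160:240,245:335],None,fx=7,fy=7,interpolation=3))
E
```

```text
t 16.0 tcp [0.5638 0.1257 0.2304] box 0.022549948779392606 -0.019788108110997425 yawerr -0.1110757399167106 F [-1.5457  5.351  -3.5975] g 0.041267051960503086
[-0.0017  0.0017 -1.    ]  q [-0.4682  0.3121  0.1774  1.7959 -0.0653  1.0403  1.4238]
```

View pics/Zp.png

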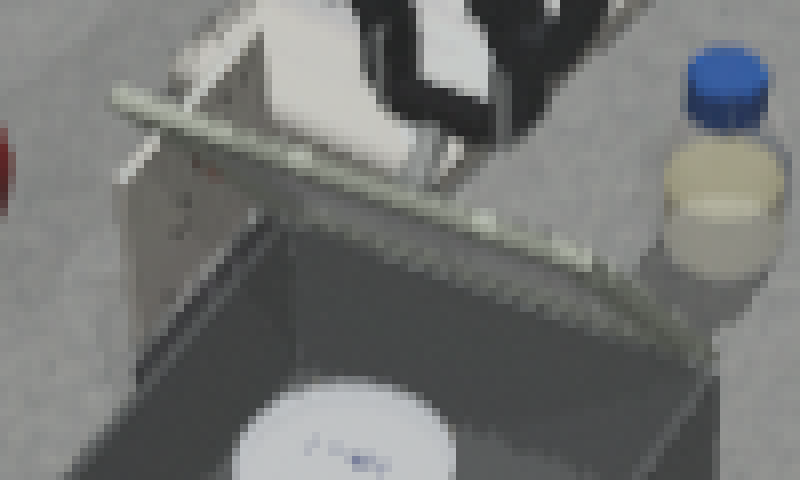

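View pics/Yp.png

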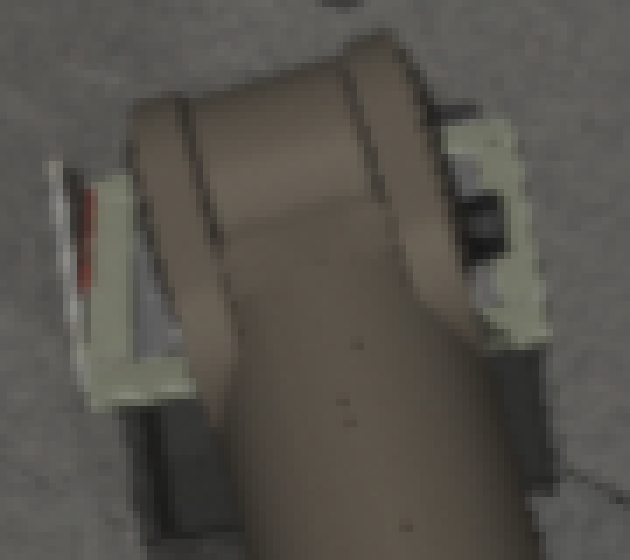

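View pics/scene_p.png

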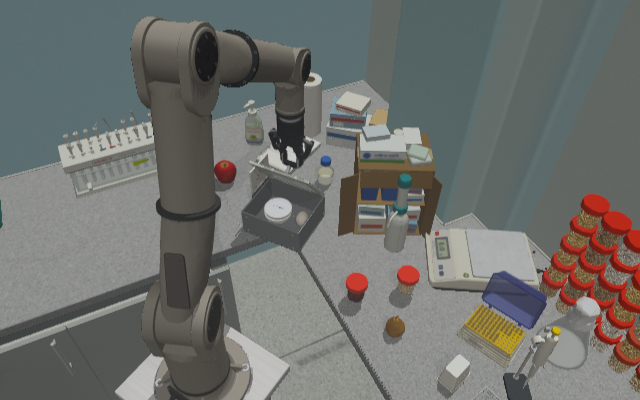

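```bash
python3 - <<'E'
import cv2,numpy as np
for k in "mnp":
    im=cv2.imread(f"pics/scene_{k}.png").astype(int)[160:176,252:270]
    print(k);print((im[:,:,2]-np.maximum(im[:,:,0],im[:,:,1])))
E
```

```text
m
[[-1 -1 -1 -1  0  2  2  1 -3 -1  1  1  0  0  2  1  1  2]
 [-1 -2 -2 -2  0  0  0 -3 -3  1  1  0  1  1  1  1  0  2]
 [-1  0 -2 -1  0  0 -3 -2  2  0  1  1  1  1  2  1  2  1]
 [-2 -1 -1 -1  1 -2 -2  2  2  1  1  1  1  1  1  1  1  2]
 [-3 -1 -1  0 -2 -2  2  2  1  1  1  0  1  1  2  0  1  1]
 [-4 -4 -2 -1 -2  3  1  2  1  1  2  0  1  1  1  2  2  1]
 [-4 -5 -4 -4 -2 -1  0 15  1  0  0  1  0  1  2  2  2  2]
 [-4 -6 -4 -5 -5 -4 -1 12  7 -2  2  1  1  2  2  2  2  0]
 [ 2 -1 -4 -4 -5 -5 -4 -4  4 -3 -3 -1  1  2  3  1  1  0]
 [ 1  1  0  0 -3 -4 -4 -4 -5 -5 -5 -4 -2 -2  0  2  2  1]
 [ 1  1  1  0  0 -1 -3 -4 -4 -4 -4 -5 -4 -4 -3 -2 -2 -1]
 [ 1  1  1  1  0  2 -1 -1 -2 -2 -3 -3 -3 -4 -4 -4 -5 -4]
 [ 1  1  1  1  1  1  1  0 -1  0 -3 -2 -1 -3 -4 -5 -4 -5]
 [ 1  1  1  1  1  1  0  1  1  0  0 -1 -2 -2 -2 -3 -4 -4]
 [ 1  0  1  3  2  1  1  1  2  2  1  1  0 -1 -2 -2 -1 -2]
 [ 0  2  2  1  1  1  1  1  1  2  2  2  2  1 -1 -3 -2 -2]]
n
[[ 0 -1  0 -1  1  2  2  1 -3 -1  1  0  1  1  1  0  1  1]
 [-1 -1 -1 -1  0  0 -1 -2 -3  1  0  1  1  1  1  1  0  2]
 [-3 -3 -3 -2  0 -1 -3 -2  2  1  0  1  1  2  2  2  1  1]
 [-5 -4 -5 -
[... 944 characters left out ...]
 0  1  2  2  2]
 [-3 -4 -5 -4 -5 -5 -3 -3 -4 -1  0  1  1  1  1  2  2  1]
 [-2 -1 -3 -4 -4 -4 -5 -5 -4 -5 -3 -2  0  0  2  3  2  2]
 [-1 -1 -3 -3 -2 -4 -4 -5 -4 -4 -5 -4 -4 -2 -2  0  1  2]
 [-1  0 -1 -1 -2 -4 -3 -3 -3 -4 -4 -5 -5 -5 -4 -3 -2 -4]
 [ 0  0  2  1  0 -2 -2 -2 -2 -2 -3 -4 -4 -4 -5 -4 -5 -4]
 [ 1  1  1  1  0  1  0  3 -2 -2 -2 -2 -2 -2 -3 -4 -4 -5]
 [ 1  1  2  2  1  1  1  8  2  4 -2 -1 -1 -1 -1 -2 -2 -3]
 [ 1  1  1  1  1  1  0  1  6 14  4 -2 -1 -2  0 -2 -1 -1]
 [ 1  1  1  0  1  0  1  2  2  8  9 -1 -2 -2 -2 -2 -1 -1]
 [ 1  0  1  2  1  1  1  0  1  1  0  0  0 -2 -3 -3 -2 -1]
 [ 1  1  1  1  1  0  1  1  1  1  2  1  2  0 -1 -3 -2 -2]
 [ 1  0  1  1  1  0  1  0  2  2  1  2  2  2  1 -2 -2 -2]]
```

```bash
cat > ren.py <<'E'
from h import *;import pickle
T=pickle.load(open("T.pkl","rb"));v=np.load("fit.npy");b=v[:3]
c,s=np.cos(b[2]),np.sin(b[2]);Rb=np.array([[c,-s,0],[s,c,0],[0,0,1]])
n="scene";X0,Y0,X1,Y1=250,155,280,182;S=6
gx,gy=np.meshgrid(np.arange(X0*S,X1*S),np.arange(Y0*S,Y1*S));U=np.c_[(gx.ravel()+.5)/S-.5,(gy.ravel()+.5)/S-.5]
o=(T[n][:3,3]-[b[0],b[1],0])@Rb
def render(p,f,w1,L1,w2,yp,du,dv,sig=.5):
    d=(T[n][:3,:3]@np.linalg.solve(K[n],np.c_[U-[du,dv],np.ones(len(U))].T)).T@Rb
    t=(yp-o[1])/d[:,1];P=o+d*t[:,None];a=.086-P[:,0];h=P[:,2]-.096
    A=a*np.cos(p)+h*np.sin(p);W=np.abs(-a*np.sin(p)+h*np.cos(p))
    m=(A>0)&(A<.09)&(W<np.where(A>.09-L1,w1,w2))
    if f is not None:
        q=.086-o[0],o[2]-.096
        def fr(x,z): return x*np.cos(f)+z*np.sin(f),-x*np.sin(f)+z*np.cos(f)
        oa,oh=fr(*q);da,dh=fr(-d[:,0],d[:,2])
        lo=np.zeros(len(t));hi=t.copy()
        for O,D,l,u in((oa,da,.0,.178),(oh,dh,-.004,.004),(o[1],d[:,1],-.1,.1)):
            t1,t2=(l-O)/D,(u-O)/D;lo=np.maximum(lo,np.minimum(t1,t2));hi=np.minimum(hi,np.maximum(t1,t2))
        m&=~(lo<hi)
    I=cv2.GaussianBlur(m.reshape(gx.shape).astype(float),(0,0),sig*S)
    return I.reshape(Y1-Y0,S,X1-X0,S).mean((1,3))
def obs(k):
    im=cv2.imread(f"pics/scene_{k}.png").astype(float)[Y0:Y1,X0:X1];r=im[:,:,2]-np.maximum(im[:,:,0],im[:,:,1])
    return np.clip(r-3,0,None)
if __name__=="__main__":
  fr={"f":None,"l":-.181,"m":-.053,"n":-.0097,"p":0.}
  O={k:obs(k) for k in fr};
  for k in fr: print(k,O[k].sum())
  def res(x):
    p,fp,w1,L1,w2,yp,du,dv,A,dl=x;out=[]
    for k,e in fr.items():
        f=None if e is None else fp+e+(dl if k=="l" else 0)
        I=A*100*render(p,f,w1/1e3,L1/1e3,w2/1e3,yp/1e3,du,dv)
        wt=1 if k in"mnp" else .5
        out.append(((I-O[k])*wt/10).ravel())
    return np.r_[np.concatenate(out),(yp-101.5)/1.5,du/.7,dv/.7,dl/.02]
  for p0,f0 in((.92,.91),(.89,.91),(.91,.93)):
    q=least_squares(res,[p0,f0,3.5,25,2,101.5,0,0,1,0],diff_step=3e-3,x_scale=[.02,.02,.5,5,.5,1,.3,.3,.3,.02]);print(q.cost,q.x,"p-fp",q.x[0]-q.x[1])
E
python3 ren.py
```

```text
f 1210.0
l 1163.0
m 26.0
n 1.0
p 33.0
22.06887692475273 [  0.9091   0.9083   3.6971  25.2983   1.9988 102.8806  -0.       0.
   0.696    0.    ] p-fp 0.0008709607147402432
14.877195811218657 [  0.9101   0.9086   3.8454  34.7634   1.4427 103.0582   0.       0.
   0.7244   0.    ] p-fp 0.0015270656138980376
17.950076867763077 [  0.9097   0.9085   3.8255  28.242    1.5853 102.9599  -0.       0.
   0.7447   0.    ] p-fp 0.0011884148368381808
```

```bash
cat > ren2.py <<'E'
from ren import *
from scipy.optimize import minimize
fr={"f":None,"l":-.181,"m":-.053,"n":-.0097,"p":0.};O={k:obs(k) for k in fr}
def cost(x):
    dpf,p,w1,L1,w2,yp,du,dv,A,dl=x*sc+x0;out=0
    for k,e in fr.items():
        f=None if e is None else p+dpf+e+(dl if k=="l" else 0)
        I=A*100*render(p,f,w1/1e3,L1/1e3,w2/1e3,yp/1e3,du,dv)
        out+=(((I-O[k])*(1 if k in"mnp" else .5)/10)**2).sum()
    return out+((yp-101.5)/1.5)**2+(du/.7)**2+(dv/.7)**2+(dl/.02)**2
sc=np.array([.01,.01,.4,5,.4,.7,.3,.3,.1,.01])
for d0 in(0,.03):
  x0=np.array([d0,.91,3.8,32,1.5,102,0,0,.73,0])
  q=minimize(cost,np.zeros(10),method="Powell",options=dict(maxfev=2500,xtol=.01,ftol=1e-4));print(q.fun,q.x*sc+x0)
E
time python3 ren2.py
```

```text
27.435630505301933 [ -0.0018   0.9119   3.8642  37.3586   1.2642 102.9698  -0.1119   0.0045
   0.7249   0.0004]
27.121024736542303 [ -0.0014   0.9129   3.865   37.5996   1.3327 102.6297  -0.2345  -0.0176
   0.7175   0.0008]
real	0m48.597s
user	3m1.693s
sys	0m0.161s
```

```bash
python3 - <<'E'
from bench import r
o=r.get_obs();print(o["clock"],o["tcp_pos"],o["contact_force"],o["grip_width"],abs(o["qvel"]).max());print(r.hand_in())
E
```

```text
16.1 [0.56379442 0.12570058 0.23040301] [-1.27144342  5.55887023 -4.0062943 ] 0.041105404252140584 0.0012897390839975043
the job is handed in; nothing more can be done
None
```

I folded the gauge upright and lifted the flap to the pointer's angle. The job was handed in at 16.1 s, with the gripper still holding the handle.

- **Gauge:** With the flap still shut, I pushed the gauge up against its stop. At the end it moved only 0.3 mm more while the push rose to 16 N. Later pictures show it upright. My first push passed over the free edge without moving the gauge, so I repeated it lower.
- **Flap:** I gripped the handle across its ends and swung the flap up along its arc. The wrist force never read above about 24 N.
- **Final angle:** Several estimates put the pointer at 0.90–0.93 rad. The occlusion fit gave about 0.91 rad and puts the flap within about 0.002 rad of it. The flap's corners were last measured one small step earlier at 0.90–0.92 rad, which is about 0.905–0.925 rad at the final pose. My estimates disagreed by about 0.02–0.03 rad, so that is the real uncertainty.
- **Steadiness:** The arm was still at the end (joint speed about 0.001 rad/s) and the grip held at about 41 mm. That is less than the handle's stated 46 mm, probably because its ends are round. I saw no slipping.
- **Surroundings:** In the last scene picture the cups, apple, bottle and pear look unmoved. The arm blocks the timer in that view and I did not check it at the end, but nothing passed near it.

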